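# Lock the sample port and hold the recessed reset

## Task

Close the sample port of the bench reader by turning its black lock ring clockwise all the way to its stop at the green mark, which swings the orange shutter off the reset hole. Then take the blue-handled stylus out of its stand, reach its steel tip down through the yellow-rimmed hole and gently press the recessed red reset button right down. Finish while still holding it there, without letting go: stylus upright in the gripper with the button fully down and the ring still locked, and the other things on the bench left undisturbed.

Things in the scene. Friction and masses are not known exactly. Their poses are not given: they have to be found in the camera images.
- reader: White bench reader, a box 130 (x) x 180 (y) x 60 mm high, fixed to the worktop; origin at the centre of its underside, z up. It may stand on the left or on the right of the work area, turned up to 0.2 rad. On its flat top: the lock ring (axis at x -5, y +35 mm), the reset hole (x -5, y -17 mm), and coloured marks at the ring (red open, green locked).
- ring_axis (a point): Point where the vertical axis of the lock ring meets the reader's top face (60 mm above the worktop). The ring is black, 56 mm across, 9 mm high, with two upright finger lugs opposite each other, each 18 mm wide and 9 mm thick with a flat outer face, rising to 37 mm above the top face; 56 mm across both outer faces.
- lock_ring (a joint): Lock ring angle, rad: 0 fully open, 1.2 at the hard stop = locked; starts from 0 to 0.4. Grows clockwise seen from above. About 0.06 N m of friction; stays where it is left. Its flat orange shutter blade (4 mm high, 63 mm out from the axis, about 40 mm wide) covers the reset hole up to about 0.8 rad; a white nose on its other side points to the green mark when locked.
- lug_a (a point): Centre of the outer face of one lug, 28 mm from the ring axis and 30 mm above the reader's top face; it turns with the ring. The line from lug_b to lug_a is the grasp line across the ring.
- lug_b (a point): The same point on the opposite lug.
- reset_mouth (a point): Centre of the reset hole in the plane of the reader's top face; a vertical round hole of 16 mm diameter with a yellow rim 1 mm high. The button top lies 12 mm below this point when up and 18 mm below when fully down.
- reset_button (a joint): Travel of the red reset button, m: 0 up, 0.006 fully down at its hard stop. A spring pushes it back: 1.8 N at the start of travel, 5.4 N fully down.
- stylus_stand: Grey stand fixed to the worktop, block 46 x 46 mm on a 70 x 70 mm foot, 66 mm high in all, with a 10 mm vertical hole 58 mm deep in its centre; origin at the centre of its underside. It stands on the other side of the work area from the reader, turned up to 0.5 rad. Loaded shelves hang over the back of the worktop: keep the arm clear of them when swinging across.
- stylus: Loose stylus, 135 mm long, about 50 g, standing tip down in the stand with its handle on the stand's top. Origin at the tip, z along the stylus up to the handle end. Steel shaft 7 mm diameter with a round end, 55 mm long; then a blue square handle 14 x 14 mm (flats along its x and y), from 55 to 135 mm above the tip.
- stylus_tip (a point): The tip end of the stylus (same point as its origin).
- timer: Bystander, to be left alone: white kitchen-type timer, 62x65x18 mm; origin at the centre of its underside.
- weigh_boat: Bystander, to be left alone: white square weighing boat, 70x70x18 mm; origin at the centre of its underside.
- petri_stack: Bystander, to be left alone: stack of petri dishes, 92x95x57 mm; origin at the centre of its underside.
- amber_jar: Bystander, to be left alone: brown jar with black cap, 52x52x89 mm; origin at the centre of its underside.
- dropper: Bystander, to be left alone: small brown dropper bottle, 33x34x102 mm; origin at the centre of its underside.

How it is judged:
By the outcome, as a careful person would: the job done as asked, in the order asked, and still so for the second after the job is handed in, while the arm keeps its last pose, push and grip.
It also fails if it takes over 61 s, if anything falls off the work surface, if the arm or the gripper's body presses on something with over 40 N, if the wrist force passes 120 N, or if a joint passes its speed limit or range.

## Robot

A 6-joint arm with a two-finger parallel gripper is mounted at the origin on a cart in front of the work surface, level with it; the furniture and walls round the work are solid. World frame = base frame: x ahead of the robot, y to its left, z up, the work surface at z = 0. Lengths are in m, angles in degrees, forces in N, time in s.
With the tool pointing down it reaches from about 0.25 to 0.8 m from the base axis. Payload 3.9 kg.
Tool frame: the origin (TCP) lies on the centre line of the jaws, within the pads' length; the fingertips stand 11 mm ahead of it and the grasp point (between the pads) lies 8 mm behind it (arm.tip_reach is the distance from the TCP to the fingertips, in m); z points along the fingers, y is the direction in which the jaws open and shut (so a half turn about z gives the same grasp; the last joint's range is limited). The gripper opens to 85 mm and grips with 20 to 120 N. Pads are 22 mm wide; open, the fingers measure 114 mm over their backs; the gripper's body (76 mm by 85 mm) begins 54 mm behind the grasp point. The pads swing forward as they close: fully open they stand 13 mm farther back than shut.
Start: joints at [-70.989, 14.897, -7.913, 67.191, 0, 90], TCP at [0.171, -0.496, 0.242] pointing down, gripper open.
Joint ranges: [-159.42, 159.42], [-47.68, 98.78], [-73.54, 78.23], [-108.79, 121.32], [-90, 84.71], [-180, 180]. Speed limits (degrees/s): [147.25, 147.25, 180, 180, 180, 180].

## Interface

Orientations are given as a 3x3 rotation matrix whose columns are the frame's x, y, z axes.
In Python, from bench import readout, cams, hand_in, arm gives the robot as it stands.
- The arm moves only by the shell command python3 -m crank 'ROWS'. ROWS is a JSON object of lists of equal length, an entry for each row: "gripper": the closure, from 0 (fully open) to 1 (shut); "travel": the shift along the tool's x, y, z scaled (see below), a list of three; "roll": the turn about the tool's z scaled (see below). In form: {"gripper": [gripper, ...], "travel": [[x, y, z], ...], "roll": [roll, ...]}. A call has exactly 8 rows; each row shifts and turns the commanded pose from where the row before left it, along the tool's axes as they then stand; what a row does not reach is not made up. The controller multiplies each number of a shift by 0.5 m and each number of a turn by 1.5 rad. A row lasts 1/8 s, in which the tool goes at most 62.5 mm and 10.7 degrees, less where a joint would pass 70% of its speed; a pose out of reach is approached as far as the arm can. A call with a number of a shift or a turn outside -1 to 1 is refused whole. A call with a gripper value outside its range is refused whole. The fingers move at their own pace and stop on an object; the grip force is fixed at half the most. Time passes only in rows, so rows that do not move let the fingers close, or fill a call up. It gives the time, the measured TCP pose, the force and the opening at its end, in the units of the state.
- readout.sense(): the state, without advancing time (a new reading comes with each control period).
- cams.capture(name): name is "scene" or "top" or "wrist"; returns the picture (400x640x3 uint8, blue, green, red); there is no depth.
- cams.camera_info(name): a dict with "K" (3x3 intrinsics, pixels), "position" and "attitude" of the camera in the world. Camera axes: x right, y down, z forward; pixel columns grow to the right and rows downward; lengths in m; the calibration is good to about 2 mm. A picture is of the moment at which its call begins: read the wrist's pose just before it. camera_info takes no time and is no camera call; for the wrist camera it gives the pose at the moment of the call.
- hand_in(): hands the job in, once; it reports no verdict.
The state is a dict: "time": time; "qpos": joint angles; "joint_velocities": joint speeds; "joint_torque": joint torques, N m; "tool_pos": TCP position; "tool_rot": TCP orientation; "wrist_force": force on the tool from outside, world axes, zero at the start; "wrist_torque": the same for the moment, N m; "grip_width": finger opening in m.
Only numpy, scipy, OpenCV 4.12 (cv2) and the standard library are available. Lean on these libraries where they do the work, as an engineer would, in place of code of your own. Each camera call takes 0.05 s, during which the arm holds its last target.

## Working session

There is one attempt and no reset: what is moved stays moved. The work goes in short steps, Python scripts to look and compute and a shell command to move; the robot and the scene stay as the last step left them, time stands still between calls to the robot, and variables do not carry over. Pictures are saved under pics/ and viewed, and the job is handed in when it is done.

```bash
ls; mkdir -p pics; python3 - <<'E'
from bench import readout,cams,arm
import cv2
s=readout.sense()
for k,v in s.items(): print(k,v)
print(arm.tip_reach)
for n in ("scene","top","wrist"):
    i=cams.camera_info(n); print(n,i)
    cv2.imwrite(f"pics/{n}0.png",cams.capture(n))
E
```

```text
pics
time 0.0
qpos [-7.09898433e+01  1.49356461e+01 -7.98581720e+00  6.71900181e+01
 -3.08612458e-04  9.00004041e+01]
joint_velocities [-0.03859649 -0.02063645  0.01252773  0.041914   -0.11063867  0.01813676]
joint_torque [ 1.44153270e-03 -4.05680537e+01  2.53921241e+01  1.88104209e-02
 -4.29475165e-05  1.60492215e-05]
tool_pos [ 0.1707952  -0.49574491  0.24146529]
tool_rot [[ 9.45463142e-01  3.25728475e-01 -6.38882011e-04]
 [ 3.25729101e-01 -9.45461356e-01  1.83784435e-03]
 [-5.40001455e-06 -1.94571656e-03 -9.99998107e-01]]
wrist_force [-0.04325959  0.03655692 -0.85409582]
wrist_torque [ 0.0087354  -0.03195419 -0.01402011]
grip_width 0.08541811276907335
0.011
scene {'K': array([[414.66719131,   0.        , 334.15662112],
       [  0.        , 414.66719131, 197.76919004],
       [  0.        ,   0.        ,   1.        ]]), 'position': array([ 0.03707893, -1.18309242,  0.76223151]), 'attitude': array([[ 0.92046703, -0.20244118,  0.33430228],
       [-0.39000444, -0.42055862,  0.81916237],
       [-0.02523849, -0.88439133, -0.4660633 ]])}
top {'K': array([[414.54418589,   0.        , 315.47279271],
       [  0.        , 414.54418589, 197.24319346],
       [  0.        ,   0.        ,   1.        ]]), 'position': array([0.43918855, 0.00355451, 1.32812579]), 'attitude': array([[-0.01782103, -0.99679509,  0.07798687],
       [-0.99983353,  0.01746122, -0.00529328],
       [ 0.00391457, -0.07806821, -0.99694033]])}
wrist {'K': array([[349.76372661,   0.        , 323.55584658],
       [  0.        , 349.76372661, 198.38450224],
       [  0.        ,   0.        ,   1.        ]]), 'position': array([ 0.2417063 , -0.47139918,  0.37305923]), 'attitude': array([[ 0.3250999 , -0.90362303, -0.27888256],
       [-0.94567532, -0.31153612, -0.0929701 ],
       [-0.00287207,  0.29395692, -0.95581435]])}
```

View pics/scene0.png

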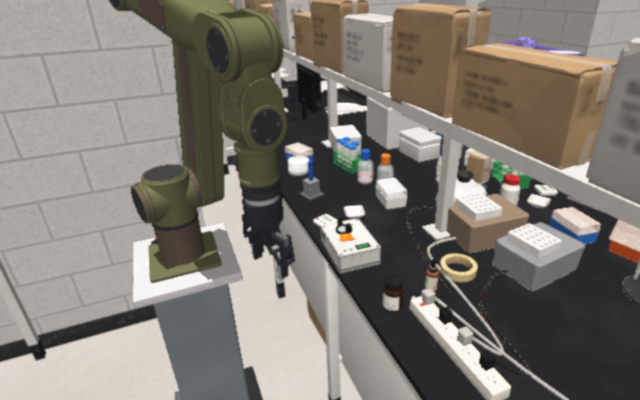

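View pics/top0.png

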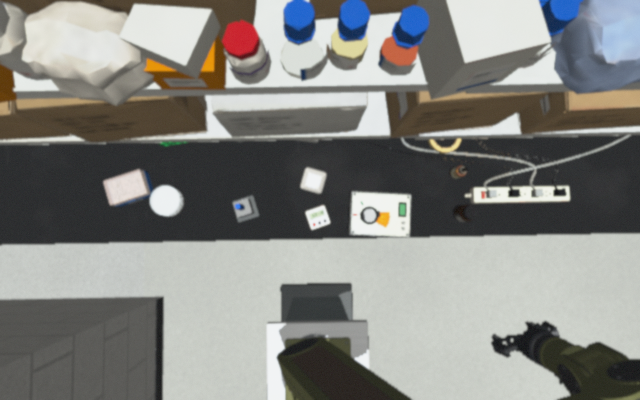

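View pics/wrist0.png

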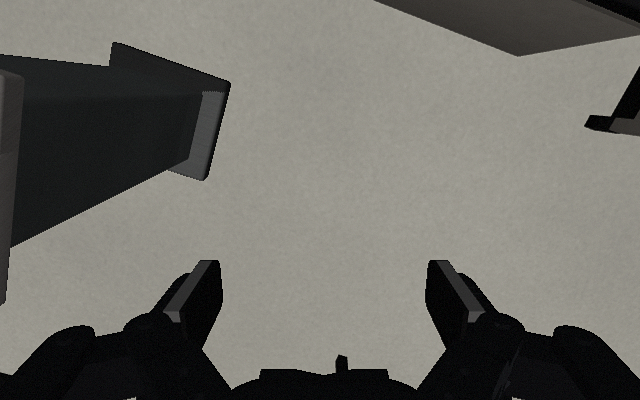

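The top view shows the reader at about (380,213), the stand at (245,208), and the timer (317,217) and weigh boat (313,180) between them. The scene view shows the same layout. I'll crop in closer.

```bash
cat > h.py <<'E'
import numpy as np, cv2
from bench import readout,cams
def proj(info,P):
    P=np.atleast_2d(P).astype(float); R=np.array(info['attitude']);c=np.array(info['position'])
    q=(P-c)@R; q=q/q[:,2:]; return (q@np.array(info['K']).T)[:,:2]
def ray(info,uv):
    d=np.array(info['attitude'])@np.linalg.inv(info['K'])@np.array([uv[0],uv[1],1.]); return np.array(info['position']),d
def onz(info,uv,z):
    c,d=ray(info,uv); return c+d*(z-c[2])/d[2]
def tri(obs):
    A=np.zeros((3,3));b=np.zeros(3)
    for info,uv in obs:
        c,d=ray(info,uv); d=d/np.linalg.norm(d); M=np.eye(3)-np.outer(d,d); A+=M;b+=M@c
    return np.linalg.solve(A,b)
def crop(img,x0,y0,x1,y1,s,name):
    cv2.imwrite(name,cv2.resize(img[y0:y1,x0:x1],None,fx=s,fy=s,interpolation=cv2.INTER_CUBIC))
E
python3 - <<'E'
from h import *
t=cv2.imread('pics/top0.png');s=cv2.imread('pics/scene0.png')
crop(t,340,180,420,245,10,'pics/tr.png')
crop(t,220,180,300,240,10,'pics/ts.png')
crop(s,290,140,400,280,4,'pics/sc.png')
i=cams.camera_info('top')
for uv,z in [((380,213),.06),((245,208),.066),((245,242),0),((245,140),0)]: print(onz(i,uv,z))
E
```

```text
[ 0.48655424 -0.19982041  0.06      ]
[0.50882182 0.21204892 0.066     ]
[0.40406725 0.22344593 0.        ]
[0.73347486 0.22194387 0.        ]
```

View pics/tr.png

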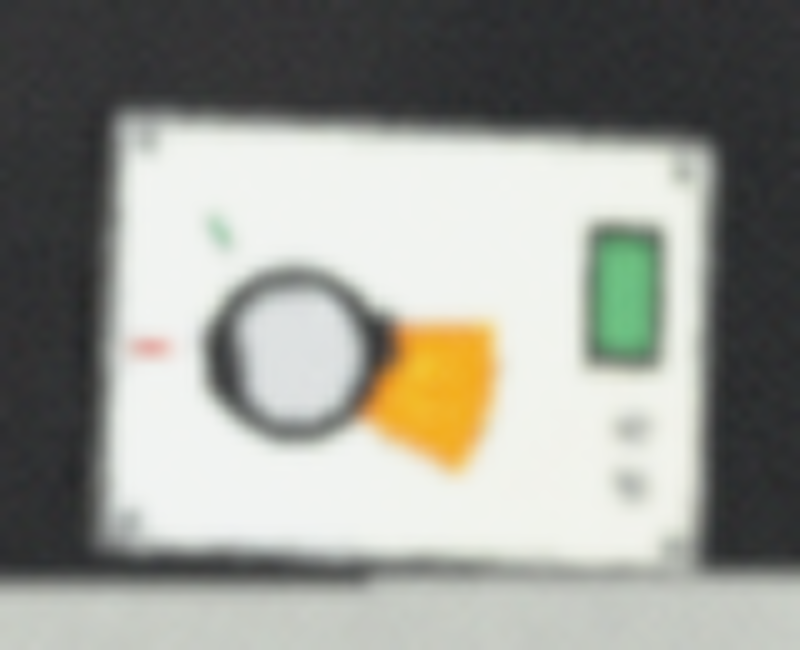

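View pics/ts.png

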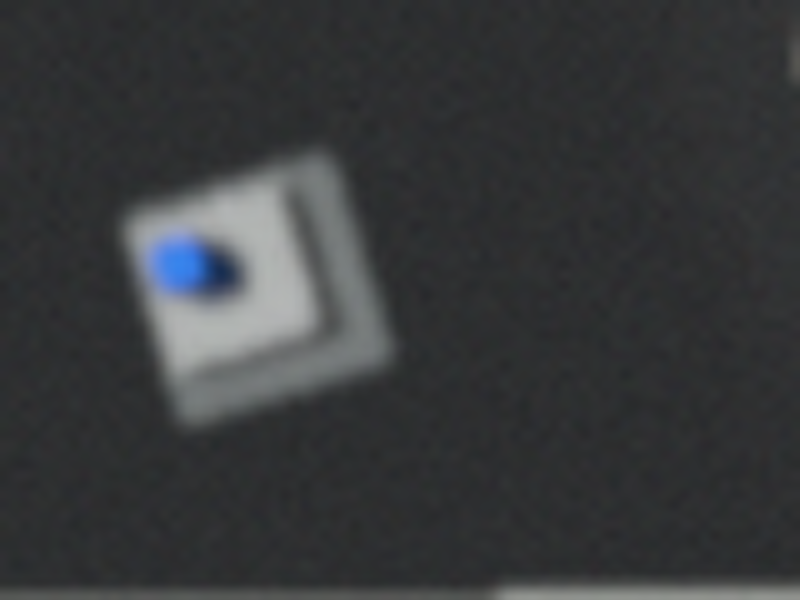

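View pics/sc.png

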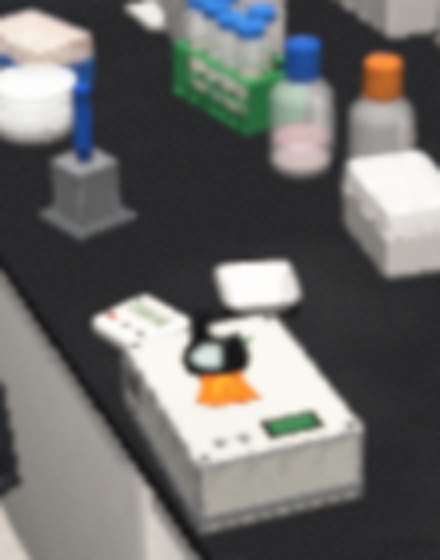

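```bash
python3 -m crank '{"gripper":[0,0,0,0,0,0,0,0],"travel":[[0.06,-0.032,0],[0.11,-0.058,0],[0.11,-0.058,0],[0.11,-0.058,0],[0.11,-0.058,0],[0.11,-0.058,0],[0.11,-0.058,0],[0.06,-0.03,0]],"roll":[0,0,0,0,0,0,0,0]}'; python3 - <<'E'
from h import *
import pickle
i=cams.camera_info('wrist'); im=cams.capture('wrist'); cv2.imwrite('pics/w1.png',im); pickle.dump(i,open('w1.pkl','wb'))
s=readout.sense(); print(s['time'],s['tool_pos'],s['tool_rot'],s['wrist_force'])
E
```

```text
time: 1.15
tool_pos: [0.4745, -0.1731, 0.242]
tool_rot: [[0.944, 0.329, 0.0], [0.329, -0.944, 0.0], [0.0, -0.0, -1.0]]
wrist_force: [0.4, -0.7, -0.4]
grip_width: 0.0853
1.2 [ 0.47693754 -0.17126874  0.24192015] [[ 0.94381605  0.33046153  0.00253659]
 [ 0.33045504 -0.94381797  0.00266515]
 [ 0.00327481 -0.00167719 -0.99999323]] [ 3.78835884  1.69393718 -0.30291818]
```

View pics/w1.png

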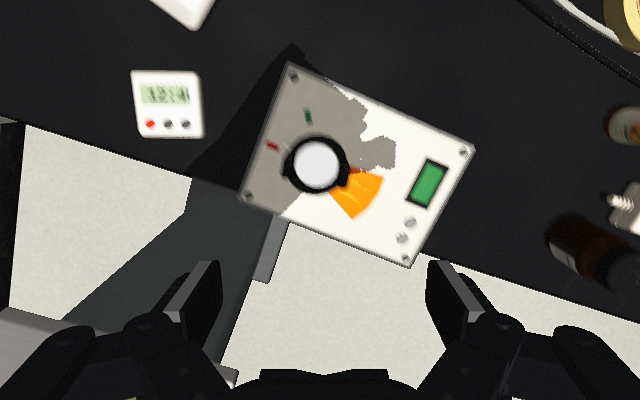

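The wrist view shows the reader, with the ring at (317,165), the orange blade to its lower right, the red mark at (272,146) and the green mark at (308,117). Some motion is left over from the move, so I'll take a second, settled view from another place, turned a little.

```bash
python3 -m crank '{"gripper":[0,0,0,0,0,0,0,0],"travel":[[0.02,0,0],[0.04,0,0],[0.04,0,0],[0.02,0,0],[0,0,0],[0,0,0],[0,0,0],[0,0,0]],"roll":[0,0,0,0,0,0,0,0]}'; python3 - <<'E'
from h import *
import pickle
i=cams.camera_info('wrist'); im=cams.capture('wrist'); cv2.imwrite('pics/w2.png',im); pickle.dump(i,open('w2.pkl','wb'))
s=readout.sense(); print(s['time'],s['tool_pos'],s['wrist_force'])
crop(im,230,80,480,300,3,'pics/w2c.png')
crop(cv2.imread('pics/w1.png'),230,50,480,280,3,'pics/w1c.png')
E
```

```text
time: 2.2
tool_pos: [0.5293, -0.1561, 0.2425]
tool_rot: [[0.946, 0.325, 0.0], [0.325, -0.946, -0.0], [0.0, 0.0, -1.0]]
wrist_force: [0.4, 0.2, 0.1]
grip_width: 0.0856
2.25 [ 0.52941885 -0.15609485  0.24248974] [-0.43576064 -0.21210061  0.29260877]
```

View pics/w2c.png

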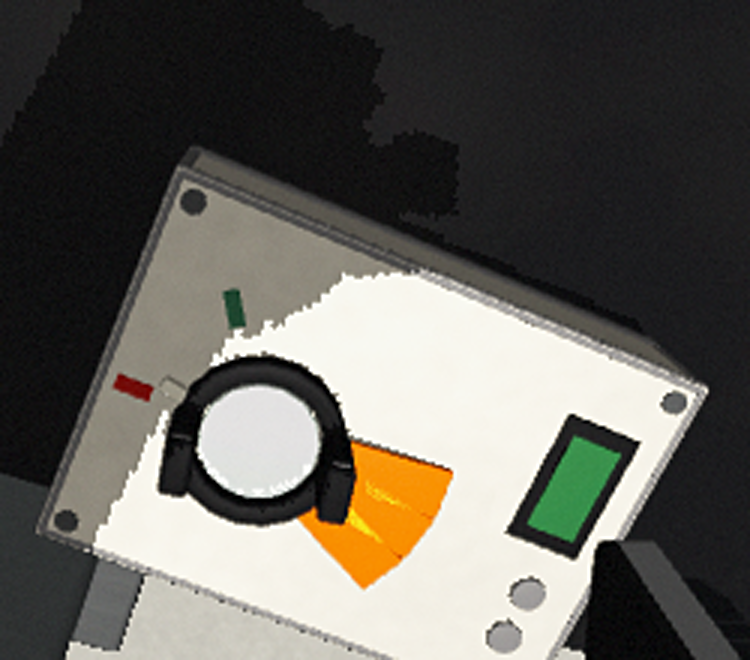

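View pics/w1c.png

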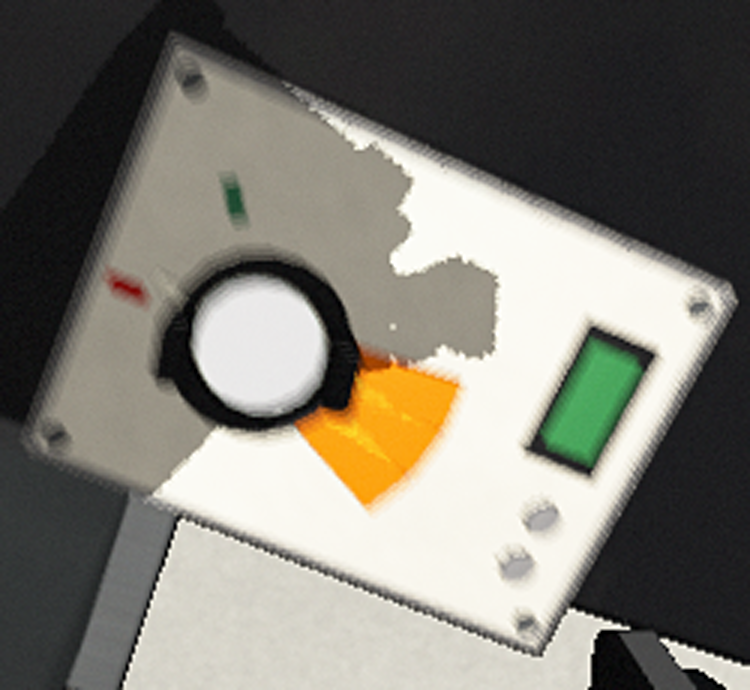

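```bash
python3 - <<'E'
from h import *
import pickle
i1=pickle.load(open('w1.pkl','rb'));i2=pickle.load(open('w2.pkl','rb'))
p2=lambda x,y:(x/3+230-.33,y/3+80-.33); p1=lambda x,y:(x/3+230-.33,y/3+50-.33)
a={'A':(181,170),'B':(706,390),'C':(40,532),'sA':(194,201),'sB':(674,402),'sC':(66,520),'red':(133,387),'green':(234,308),'nose':(173,388),'bladeR':(452,470),'bladeL':(366,588)}
b={'A':(172,35),'B':(735,290),'C':(27,445),'sA':(191,78),'sB':(699,306),'sC':(54,435),'red':(127,287),'green':(233,199),'bladeR':(459,380),'bladeL':(370,508)}
P={}
for k in a:
    P[k]=onz(i2,p2(*a[k]),.06); print(k,P[k].round(4), tri([(i1,p1(*b[k])),(i2,p2(*a[k]))]).round(4) if k in b else '')
ex=P['A']-P['C'];ey=P['A']-P['B'];print(np.linalg.norm(ex),np.linalg.norm(ey),np.arctan2(-ey[0],ey[1]),np.arctan2(ex[1],ex[0]))
d=P['sA']-P['sB'];print('yaw screws',np.arctan2(-d[0],d[1]))
o=(P['B']+P['C'])/2;print('origin',o)
d2=(P['sB']+P['sC'])/2;print(d2)
# lugs tops z=.097
for n,uv in [('lA',(175,480)),('lB',(337,505))]: print(n,onz(i2,p2(*uv),.097))
# ring cap
print('cap',onz(i2,p2(261,441),.069), onz(i1,p1(260,343),.069))
# lug top face corners
E
```

```text
A [ 0.5537 -0.1155  0.06  ] [ 0.5569 -0.1155  0.0851]
B [ 0.5417 -0.293   0.06  ] [ 0.5448 -0.2841  0.0768]
C [ 0.4253 -0.1068  0.06  ] [ 0.4359 -0.1077  0.0797]
sA [ 0.5461 -0.122   0.06  ] [ 0.5484 -0.1217  0.0748]
sB [ 0.5347 -0.2852  0.06  ] [ 0.5372 -0.2785  0.0725]
sC [ 0.4323 -0.1138  0.06  ] [ 0.4397 -0.1138  0.0745]
red [ 0.4838 -0.1215  0.06  ] [ 0.4887 -0.1213  0.0738]
green [ 0.5186 -0.1436  0.06  ] [ 0.5219 -0.1424  0.0737]
nose [ 0.4876 -0.1335  0.06  ] 
bladeR [ 0.4901 -0.2273  0.06  ] [ 0.4947 -0.2217  0.0741]
bladeL [ 0.4408 -0.2158  0.06  ] [ 0.4503 -0.2098  0.0791]
0.12865118048053198 0.17791216222889297 -0.06737474968322113 -0.0676514142549813
yaw screws -0.06967963252094306
origin [ 0.48350545 -0.19993972  0.06      ]
[ 0.48352999 -0.1994985   0.06      ]
lA [ 0.47441127 -0.14206009  0.097     ]
lB [ 0.48213258 -0.18862466  0.097     ]
cap [ 0.48303945 -0.16457624  0.069     ] [ 0.48462706 -0.1621101   0.069     ]
```

View 1 was blurred by motion, so its triangulation reads high. View 2 gives the reader's size correctly: centre (0.4835,-0.200), yaw about -0.068, and about 50° left to turn. I'll go over the ring, line up with the lugs, and take a settled view lower down to check heights.

```bash
python3 -m crank '{"gripper":[0,0,0,0,0,0,0,0],"travel":[[-0.024,-0.004,0.02],[-0.048,-0.007,0.03],[-0.023,-0.004,0.03],[0,0,0],[0,0,0],[0,0,0],[0,0,0],[0,0,0]],"roll":[0,0,0,0.05,0.055,0,0,0]}'; python3 - <<'E'
from h import *
import pickle
i=cams.camera_info('wrist'); im=cams.capture('wrist'); cv2.imwrite('pics/w3.png',im); pickle.dump(i,open('w3.pkl','wb'))
s=readout.sense(); print(s['time'],s['tool_pos'],s['tool_rot'],s['qpos'])
crop(im,220,60,470,260,3.2,'pics/w3c.png')
E
```

```text
time: 3.25
tool_pos: [0.4824, -0.1643, 0.2024]
tool_rot: [[0.985, 0.174, 0.0], [0.174, -0.985, -0.0], [0.0, 0.0, -1.0]]
wrist_force: [-0.1, 0.3, 0.3]
grip_width: 0.0855
3.3 [ 0.48238479 -0.16434194  0.2023674 ] [[ 9.84753140e-01  1.73957582e-01  1.11894262e-04]
 [ 1.73957587e-01 -9.84753145e-01 -4.01525358e-05]
 [ 1.03203388e-04  5.90051916e-05 -9.99999993e-01]] [-1.88132112e+01  1.45871623e+01 -1.44715306e+01  6.09344967e+01
 -1.10195743e-04  1.51168787e+02]
```

View pics/w3c.png

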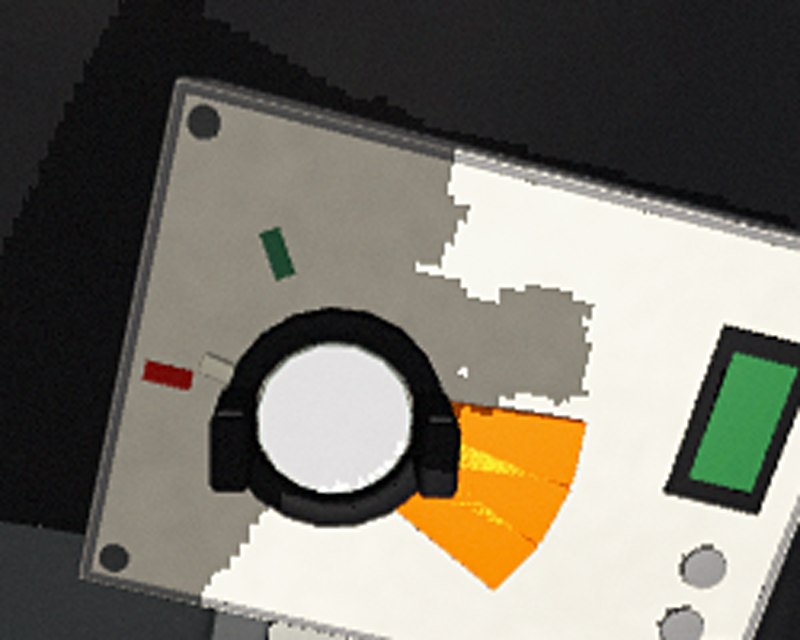

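The ring lugs show as two black bars, with tops centred near crop (229,452) and (440,456) and nearly level. The jaws are therefore aligned to within about 1°. Next I'll triangulate with view 2.

```bash
python3 - <<'E'
from h import *
import pickle
i3=pickle.load(open('w3.pkl','rb'));i2=pickle.load(open('w2.pkl','rb'))
p2=lambda x,y:(x/3+230-.33,y/3+80-.33); p3=lambda x,y:(x/3.2+220-.33,y/3.2+60-.33)
a={'A':(181,170),'C':(40,532),'sA':(194,201),'sC':(66,520),'red':(133,387),'green':(234,308),'nose':(173,388),'bladeR':(452,470),'bladeL':(366,588),'lA':(175,465),'lB':(336,492),'cap':(261,441)}
b={'A':(181,90),'C':(83,577),'sA':(204,121),'sC':(114,557),'red':(168,375),'green':(277,254),'nose':(217,367),'bladeR':(585,420),'bladeL':(494,589),'lA':(229,452),'lB':(440,456),'cap':(335,418)}
P={}
for k in a:
    z=.06 if k[0]!='l' else .097
    P[k]=onz(i3,p3(*b[k]),z); print(k,P[k].round(4), onz(i2,p2(*a[k]),z).round(4),tri([(i3,p3(*b[k])),(i2,p2(*a[k]))]).round(4))
d=P['A']-P['C'];print('yaw',np.arctan2(d[1],d[0]),np.linalg.norm(d))
d=P['sA']-P['sC'];print('yaw',np.arctan2(d[1],d[0]))
d=P['lA']-P['lB'];print('lugdir deg from y to x',np.degrees(np.arctan2(d[0],d[1])),np.linalg.norm(d),(P['lA']+P['lB'])/2)
E
```

```text
A [ 0.5521 -0.1156  0.06  ] [ 0.5537 -0.1155  0.06  ] [ 0.5521 -0.1147  0.0507]
C [ 0.4251 -0.1065  0.06  ] [ 0.4253 -0.1068  0.06  ] [ 0.4257 -0.1068  0.061 ]
sA [ 0.5461 -0.1219  0.06  ] [ 0.5461 -0.122   0.06  ] [ 0.5461 -0.1219  0.06  ]
sC [ 0.4323 -0.114   0.06  ] [ 0.4323 -0.1138  0.06  ] [ 0.4315 -0.1137  0.0584]
red [ 0.4838 -0.1216  0.06  ] [ 0.4838 -0.1215  0.06  ] [ 0.4835 -0.1215  0.0593]
green [ 0.5184 -0.1438  0.06  ] [ 0.5186 -0.1436  0.06  ] [ 0.5181 -0.1437  0.0579]
nose [ 0.4879 -0.1334  0.06  ] [ 0.4876 -0.1335  0.06  ] [ 0.4886 -0.1335  0.0627]
bladeR [ 0.4905 -0.2276  0.06  ] [ 0.4901 -0.2273  0.06  ] [ 0.4912 -0.2266  0.0629]
bladeL [ 0.4407 -0.2149  0.06  ] [ 0.4408 -0.2158  0.06  ] [ 0.4419 -0.2147  0.0624]
lA [ 0.4785 -0.1412  0.097 ] [ 0.4789 -0.1407  0.097 ] [ 0.4769 -0.1409  0.0923]
lB [ 0.4857 -0.1875  0.097 ] [ 0.4859 -0.187   0.097 ] [ 0.4847 -0.1878  0.094 ]
cap [ 0.48   -0.1649  0.06  ] [ 0.4796 -0.1656  0.06  ] [ 0.4817 -0.1647  0.0658]
yaw -0.07151810968812583 0.12726107913229961
yaw -0.06936410503918658
lugdir deg from y to x -8.867832868337134 0.04686228826729215 [ 0.48208467 -0.16435655  0.097     ]
```

Ring axis measures (0.482,-0.1644) with lug centres 47 mm apart, so the heights agree with the text. Joint 6 stands at 151°, which leaves too little range for a +50° turn, so I'll take the half-turned grasp.

```bash
python3 -m crank '{"gripper":[0,0,0,0,0,0,0,0],"travel":[[0,0,0],[0,0,0],[0,0,0],[0,0,0],[0,0,0],[0,0,0],[0,0,0],[0,0,0]],"roll":[-0.12,-0.12,-0.12,-0.12,-0.12,-0.12,-0.12,-0.12]}'
python3 -m crank '{"gripper":[0,0,0,0,0,0,0,0],"travel":[[0,0,0],[0,0,0],[0,0,0],[0,0,0.02],[0,0,0.04],[0,0,0.04],[0,0,0.04],[0,0,0.02]],"roll":[-0.12,-0.12,-0.12,-0.12,-0.12,-0.12,-0.12,-0.12]}'
python3 -m crank '{"gripper":[0,0,0,0,0,0,0,0],"travel":[[0,0,0],[0,0,0],[0,0,0],[0,0,0],[0,0,0.02],[0,0,0],[0,0,0],[0,0,0]],"roll":[-0.1,-0.06,0,0,0,0,0,0]}'
python3 - <<'E'
from h import *
import pickle
i=cams.camera_info('wrist'); im=cams.capture('wrist'); cv2.imwrite('pics/w4.png',im); pickle.dump(i,open('w4.pkl','wb'))
s=readout.sense(); print(s['time'],s['tool_pos'],s['tool_rot'],s['qpos'],s['wrist_force'],s['wrist_torque'])
R=s['tool_rot'];d=np.array([.482,-.1644,0])-s['tool_pos'];print((d@R).round(4), np.degrees(np.arctan2(R[0,1],R[1,1])))
E
```

```text
time: 4.3
tool_pos: [0.4824, -0.1643, 0.2023]
tool_rot: [[-0.05, 0.999, 0.0], [0.999, 0.05, -0.0], [-0.0, -0.0, -1.0]]
wrist_force: [0.0, 0.8, 1.1]
grip_width: 0.0855
time: 5.3
tool_pos: [0.4817, -0.1641, 0.1212]
tool_rot: [[-0.997, 0.081, -0.002], [0.081, 0.997, 0.001], [0.002, 0.0, -1.0]]
wrist_force: [-0.2, 0.1, 0.4]
grip_width: 0.0852
time: 6.3
tool_pos: [0.4824, -0.1644, 0.1124]
tool_rot: [[-0.988, -0.152, 0.0], [-0.152, 0.988, -0.0], [-0.0, -0.0, -1.0]]
wrist_force: [0.5, -0.6, -0.3]
grip_width: 0.0853
6.35 [ 0.48247299 -0.16439114  0.11243641] [[-9.88374536e-01 -1.52038493e-01  2.70390952e-04]
 [-1.52038523e-01  9.88374564e-01 -9.28632307e-05]
 [-2.53128754e-04 -1.32893493e-04 -9.99999959e-01]] [-1.88152927e+01  1.87166064e+01 -2.31978765e+01  4.80691367e+01
 -3.98133350e-05 -2.75603724e+01] [-0.06895077 -0.41566764  0.25385532] [-0.01649658 -0.02690514  0.02221497]
[5.000e-04 1.000e-04 1.124e-01] -8.74507879999101
```

View pics/w4.png

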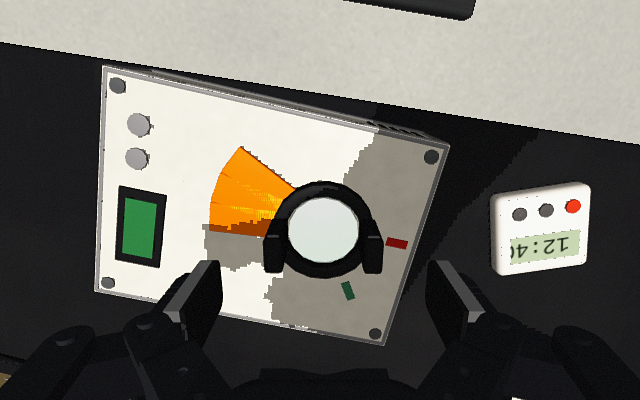

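Both lugs lie centred between the open pads, with outer edges at u=263 and 383. I'll descend and close.

```bash
python3 -m crank '{"gripper":[0,0,0,0,1,1,1,1],"travel":[[0,0,0.02],[0,0,0.02],[0,0,0.016],[0,0,0],[0,0,0],[0,0,0],[0,0,0],[0,0,0]],"roll":[0,0,0,0,0,0,0,0]}'
python3 - <<'E'
from h import *
s=readout.sense(); print(s['time'],s['tool_pos'],s['grip_width'],s['wrist_force'],s['wrist_torque'])
E
```

```text
time: 7.35
tool_pos: [0.4827, -0.1647, 0.085]
tool_rot: [[-0.988, -0.152, 0.001], [-0.152, 0.988, -0.001], [-0.001, -0.001, -1.0]]
wrist_force: [-1.5, -1.3, 6.3]
grip_width: 0.0546
7.35 [ 0.48267741 -0.16468397  0.08500078] 0.054571989291052884 [-1.45393533 -1.28046829  6.27943661] [-0.12349481  0.31743085  0.03561192]
```

```bash
python3 -m crank '{"gripper":[1,1,1,1,1,1,1,1],"travel":[[0,0,0],[0,0,0],[0,0,0],[0,0,0],[0,0,0],[0,0,0],[0,0,0],[0,0,0]],"roll":[0.05,0.08,0.08,0.08,0.08,0.08,0.05,0]}'
python3 - <<'E'
from h import *
s=readout.sense(); R=s['tool_rot'];print(s['time'],s['tool_pos'],s['grip_width'],s['wrist_force'],s['wrist_torque'],np.degrees(np.arctan2(R[0,1],R[1,1])))
E
```

```text
time: 8.35
tool_pos: [0.4824, -0.1658, 0.085]
tool_rot: [[-0.826, 0.564, 0.0], [0.564, 0.826, -0.003], [-0.002, -0.002, -1.0]]
wrist_force: [-2.3, -3.8, 5.7]
grip_width: 0.0549
8.35 [ 0.48244806 -0.1657906   0.0849948 ] 0.054874727154053525 [-2.3248399  -3.8331946   5.74418744] [-0.66393077  0.41013335 -0.03395956] 34.30814326051865
```

```bash
python3 -m crank '{"gripper":[1,1,1,1,1,1,1,1],"travel":[[0,0,0],[0,0,0],[0,0,0],[0,0,0],[0,0,0],[0,0,0],[0,0,0],[0,0,0]],"roll":[0.02,0.02,0.02,0,0,0,0,0]}'
python3 - <<'E'
from h import *
s=readout.sense(); R=s['tool_rot'];print(s['time'],s['tool_pos'],s['grip_width'],s['wrist_force'],s['wrist_torque'],s['joint_torque'][5],np.degrees(np.arctan2(R[0,1],R[1,1])))
E
```

```text
time: 9.35
tool_pos: [0.4824, -0.1658, 0.085]
tool_rot: [[-0.776, 0.631, 0.0], [0.631, 0.776, -0.004], [-0.003, -0.003, -1.0]]
wrist_force: [-3.0, -4.9, 5.4]
grip_width: 0.0549
9.35 [ 0.48241147 -0.16584635  0.08501273] 0.05487084040556628 [-2.99719753 -4.87963638  5.38459775] [-0.90998508  0.49511227  2.06205693] 2.0318493247032166 39.0930339577574
```

Wrist torque rose to 2 N·m, so the ring is at the stop. The lug direction of 39° also matches the expected 38°. I'll relax the twist, release, lift and look.

```bash
python3 -m crank '{"gripper":[1,0,0,0,0,0,0,0],"travel":[[0,0,0],[0,0,0],[0,0,0],[0,0,0],[0,0,-0.03],[0,0,-0.08],[0,0,-0.12],[0,0,-0.08]],"roll":[-0.008,0,0,0,0,0,0,0]}'
python3 - <<'E'
from h import *
import pickle
i=cams.camera_info('wrist'); im=cams.capture('wrist'); cv2.imwrite('pics/w5.png',im); pickle.dump(i,open('w5.pkl','wb'))
s=readout.sense(); R=s['tool_rot'];print(s['time'],s['tool_pos'],s['grip_width'],s['wrist_force'],s['wrist_torque'],s['qpos'])
E
```

```text
time: 10.35
tool_pos: [0.483, -0.1644, 0.2419]
tool_rot: [[-0.78, 0.625, 0.003], [0.625, 0.78, -0.001], [-0.002, 0.001, -1.0]]
wrist_force: [-0.0, -0.1, -0.6]
grip_width: 0.0856
10.4 [ 0.48538502 -0.16522656  0.24674687] 0.08559368646685629 [ 2.21351396 -1.10956436  2.87167522] [-0.07777025 -0.094462   -0.03066527] [-1.88084067e+01  1.31444661e+01 -9.63235340e+00  6.66211432e+01
  1.60319783e-02  1.98873255e+01]
```

View pics/w5.png

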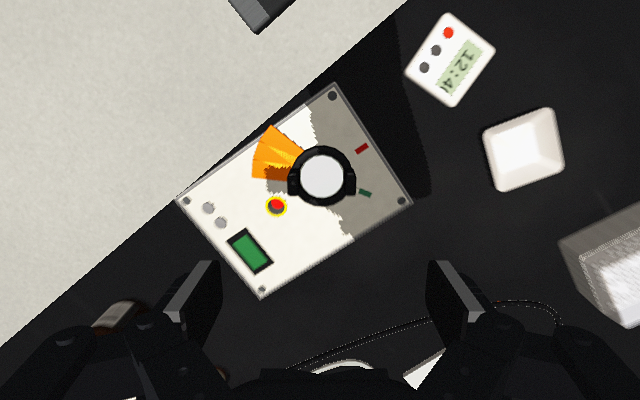

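The shutter is off the hole, whose yellow rim shows at (277,206), and the nose is at the green mark. I'll take a settled, closer look at the hole.

```bash
python3 -m crank '{"gripper":[0,0,0,0,0,0,0,0],"travel":[[-0.019,-0.029,0.03],[-0.019,-0.029,0.04],[-0.019,-0.029,0.03],[0,0,0],[0,0,0],[0,0,0],[0,0,0],[0,0,0]],"roll":[0,0,0,0,0,0,0,0]}'
python3 - <<'E'
from h import *
import pickle
i=cams.camera_info('wrist'); im=cams.capture('wrist'); cv2.imwrite('pics/w6.png',im); pickle.dump(i,open('w6.pkl','wb'))
s=readout.sense(); R=s['tool_rot'];print(s['time'],s['tool_pos'],s['wrist_force'],s['qpos'])
print(proj(i,[[.4774,-.2163,.06]]))
crop(im,250,80,450,230,4,'pics/w6c.png')
t=cams.capture('top'); crop(t,340,180,420,245,10,'pics/t6.png')
E
```

```text
time: 11.4
tool_pos: [0.4777, -0.2159, 0.1897]
tool_rot: [[-0.781, 0.625, 0.001], [0.625, 0.781, -0.0], [-0.001, 0.0, -1.0]]
wrist_force: [0.6, -0.2, 0.5]
grip_width: 0.0855
11.45 [ 0.47760128 -0.21591786  0.18962762] [ 0.15745793 -1.33161587  0.06748146] [-2.43286065e+01  1.64044995e+01 -1.38988062e+01  5.96628886e+01
  2.45033002e-03  1.43348942e+01]
[[322.67182101 192.3179278 ]]
```

View pics/w6c.png

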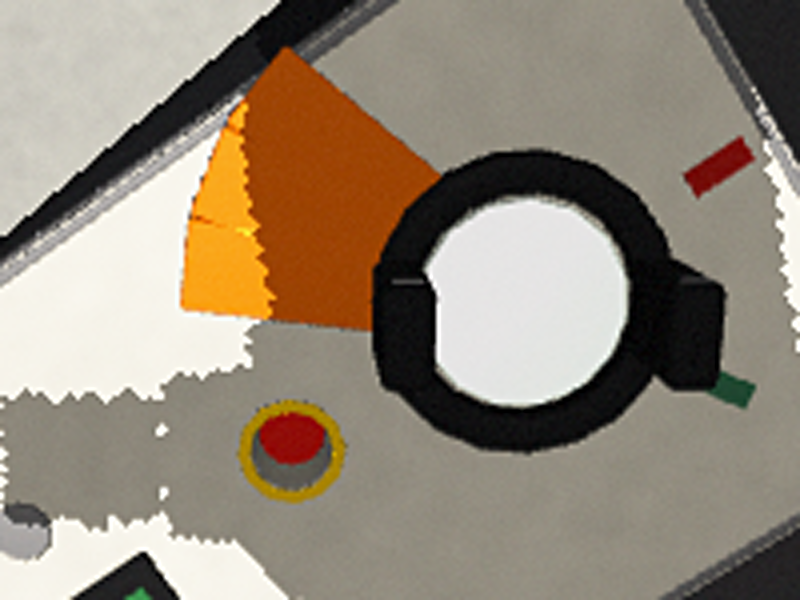

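The rim centre is at crop (292,451), which is pixel (322.6,192.4). That is within 0.2 px of the prediction for (0.4774,-0.2163,0.06), so the hole position is confirmed. The nose is at green and the ring is locked. Now to the stand, keeping clear of the shelves.

```bash
python3 -m crank '{"gripper":[0,0,0,0,0,0,0,0],"travel":[[0.035,0.05,-0.1],[0.069,0.101,-0.02],[0.069,0.101,0],[0.069,0.101,0],[0.069,0.101,0],[0.069,0.101,0],[0.069,0.101,0],[0.035,0.05,0]],"roll":[0,0,0,0,0,0,0,0]}'
python3 -m crank '{"gripper":[0,0,0,0,0,0,0,0],"travel":[[0,0,0],[0,0,0],[0,0,0],[0,0,0],[0,0,0],[0,0,0],[0,0,0],[0,0,0]],"roll":[0,0,0,0,0,0,0,0]}'
python3 - <<'E'
from h import *
import pickle
i=cams.camera_info('wrist'); im=cams.capture('wrist'); cv2.imwrite('pics/w7.png',im); pickle.dump(i,open('w7.pkl','wb'))
s=readout.sense(); R=s['tool_rot'];print(s['time'],s['tool_pos'],s['tool_rot'],s['qpos'])
E
```

```text
time: 12.5
tool_pos: [0.5091, 0.2139, 0.2493]
tool_rot: [[-0.782, 0.623, 0.0], [0.623, 0.782, 0.001], [0.0, 0.001, -1.0]]
wrist_force: [-0.1, -0.2, 0.8]
grip_width: 0.0857
time: 13.5
tool_pos: [0.5092, 0.2107, 0.2493]
tool_rot: [[-0.781, 0.625, -0.0], [0.625, 0.781, -0.0], [0.0, -0.0, -1.0]]
wrist_force: [0.5, -0.1, 0.5]
grip_width: 0.0854
13.55 [0.50916468 0.21072382 0.24927765] [[-7.80529736e-01  6.25118653e-01 -4.39776321e-05]
 [ 6.25118654e-01  7.80529735e-01 -3.28612461e-05]
 [ 1.37836717e-05 -5.31404179e-05 -9.99999998e-01]] [ 2.24832311e+01  1.73119751e+01 -3.45034114e+00  6.92407320e+01
 -7.76122479e-04  6.11741280e+01]
```

View pics/w7.png

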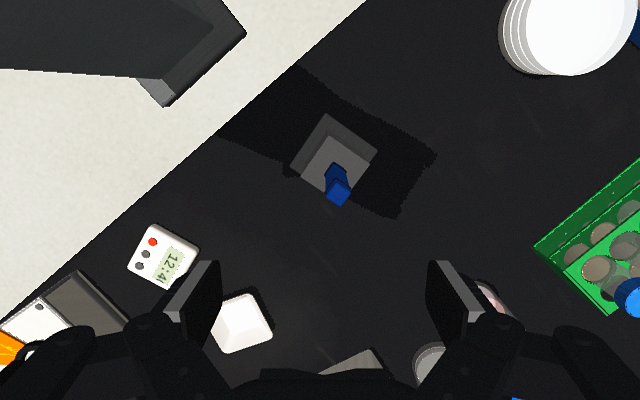

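The stand shows at (335,162) with the stylus's blue handle end near (338,194). Enlarging.

```bash
python3 - <<'E'
from h import *
im=cv2.imread('pics/w7.png'); 
im=np.clip(im.astype(float)*1.8,0,255).astype(np.uint8)
crop(im,285,105,395,215,7,'pics/w7c.png')
E
```

```text
(no output)
```

View pics/w7c.png

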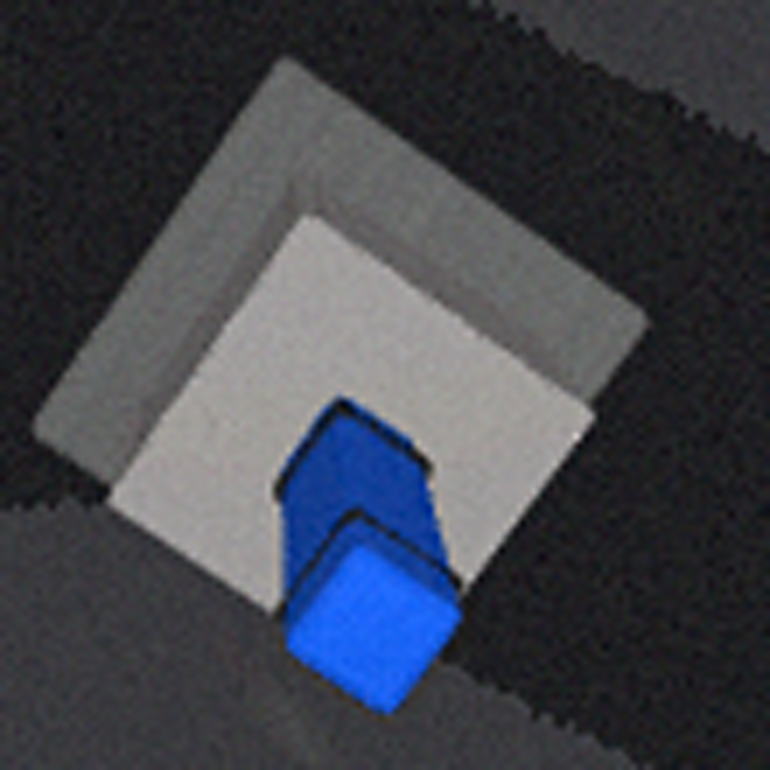

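```bash
python3 - <<'E'
from h import *
import pickle
i=pickle.load(open('w7.pkl','rb'))
p=lambda x,y:(x/7+285-.43,y/7+105-.43)
L,T,R=[onz(i,p(*q),.066) for q in [(108,500),(310,213),(594,413)]]
print('block',(L+R)/2,np.linalg.norm(T-L),np.linalg.norm(T-R), np.degrees(np.arctan2(*(T-L)[1::-1])),np.degrees(np.arctan2(*(R-T)[1::-1])))
h=[onz(i,p(*q),.146) for q in [(285,640),(362,540),(462,612),(388,714)]]
print('handle',np.mean(h,0),[np.linalg.norm(h[k]-h[k-1]) for k in range(4)],[np.degrees(np.arctan2(*(h[k]-h[k-1])[1::-1])) for k in range(4)])
E
```

```text
block [0.51092518 0.22256537 0.066     ] 0.04592893788950371 0.04532193260046273 106.0569521178686 16.435938171468415
handle [0.51063537 0.22270426 0.146     ] [np.float64(0.013030284029165012), np.float64(0.012822138391766684), np.float64(0.012498849489024473), np.float64(0.012941270550602705)] [np.float64(-165.5941374044916), np.float64(104.9130404687139), np.float64(14.880471294230555), np.float64(-72.73569408933896)]
```

```bash
python3 -m crank '{"gripper":[0,0,0,0,0,0,0,0],"travel":[[0.012,0.02,0],[0,0,0],[0,0,0],[0,0,0.03],[0,0,0.07],[0,0,0],[0,0,0],[0,0,0]],"roll":[0.1,0.11,0.11,0.09,0,0,0,0]}'
python3 - <<'E'
from h import *
import pickle
i=cams.camera_info('wrist'); im=cams.capture('wrist'); cv2.imwrite('pics/w8.png',im); pickle.dump(i,open('w8.pkl','wb'))
s=readout.sense(); R=s['tool_rot'];print(s['time'],s['tool_pos'],np.degrees(np.arctan2(R[1,1],R[0,1])),s['qpos'])
im=np.clip(im.astype(float)*1.8,0,255).astype(np.uint8)
crop(im,260,100,400,240,5,'pics/w8c.png')
print(proj(i,[[.5108,.2226,.146],[.5108,.2226,.066]]))
E
```

```text
time: 14.55
tool_pos: [0.5117, 0.2227, 0.2008]
tool_rot: [[-0.277, 0.961, 0.002], [0.961, 0.277, 0.001], [0.0, 0.003, -1.0]]
wrist_force: [0.5, 0.4, -1.0]
grip_width: 0.0855
14.6 [0.51162623 0.22267724 0.20071451] 16.074884672584883 [ 2.35191675e+01  1.91605203e+01 -8.11383079e+00  6.25792442e+01
  2.08548965e-03  9.74442589e+01]
[[322.08124669 228.5351851 ]
 [322.11340975 190.51711786]]
```

View pics/w8c.png

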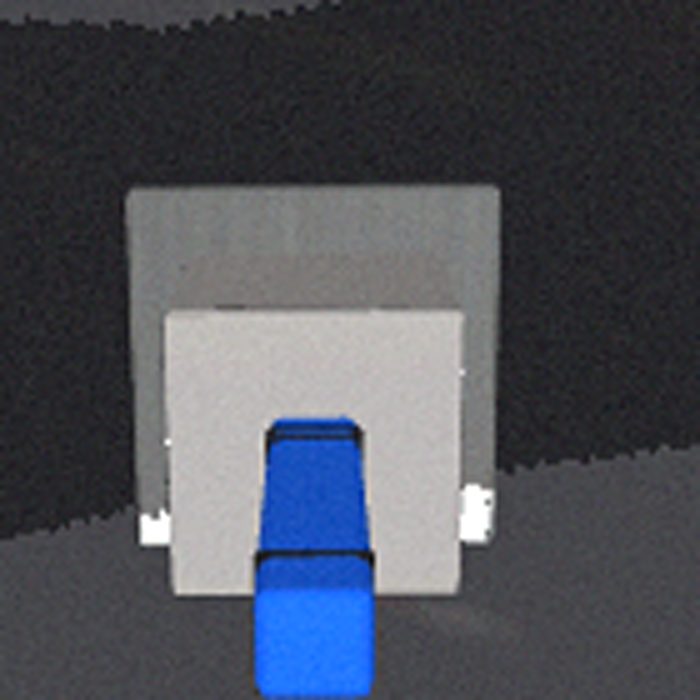

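The handle end is at crop (315,640), which is (322.6,227.6) against a predicted (322.1,228.5), so position and height agree within 1 mm. The handle is square to the jaws. I'll descend to TCP z≈0.091 and close.

```bash
python3 -m crank '{"gripper":[0,0,0,0,0,0,0,0],"travel":[[0,-0.001,0.05],[0,0,0.08],[0,0,0.06],[0,0,0.029],[0,0,0],[0,0,0],[0,0,0],[0,0,0]],"roll":[0,0,0,0,0,0,0,0]}'
python3 -m crank '{"gripper":[1,1,1,1,1,1,1,1],"travel":[[0,0,0],[0,0,0],[0,0,0],[0,0,0],[0,0,0],[0,0,0],[0,0,0],[0,0,0]],"roll":[0,0,0,0,0,0,0,0]}'
python3 - <<'E'
from h import *
im=cams.capture('wrist'); cv2.imwrite('pics/w9.png',im)
s=readout.sense(); print(s['time'],s['tool_pos'],s['grip_width'],s['wrist_force'],s['wrist_torque'])
E
```

```text
time: 15.6
tool_pos: [0.5109, 0.2224, 0.0907]
tool_rot: [[-0.277, 0.961, 0.002], [0.961, 0.277, 0.001], [0.0, 0.002, -1.0]]
wrist_force: [0.4, -0.1, -1.1]
grip_width: 0.085
time: 16.6
tool_pos: [0.5103, 0.2221, 0.0898]
tool_rot: [[-0.277, 0.961, 0.0], [0.961, 0.277, -0.0], [-0.0, 0.0, -1.0]]
wrist_force: [0.0, -0.1, 0.7]
grip_width: 0.0132
16.65 [0.51024163 0.22211862 0.08984561] 0.01302890154689059 [ 0.11378177 -0.34126947  1.08768862] [ 0.01071131  0.05248604 -0.01561204]
```

View pics/w9.png

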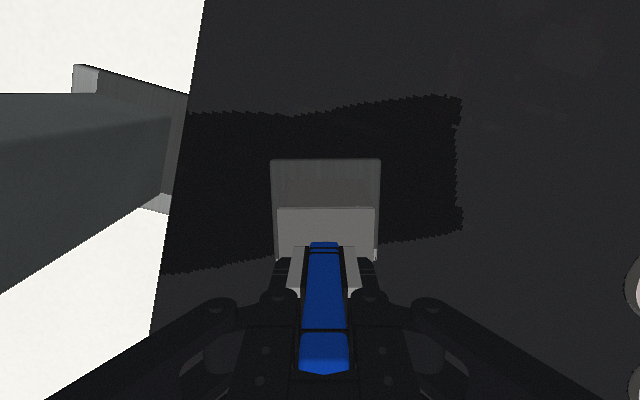

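Gripped at 13 mm opening. Lifting straight up, then crossing with the tip above the lugs.

```bash
python3 -m crank '{"gripper":[1,1,1,1,1,1,1,1],"travel":[[0,0,-0.02],[0,0,-0.04],[0,0,-0.06],[0,0,-0.07],[0,0,-0.05],[0,0,-0.02],[0,0,0],[0,0,0]],"roll":[0,0,0,0,0,0,0,0]}'
python3 - <<'E'
from h import *
import pickle
i=cams.camera_info('scene'); im=cams.capture('scene'); cv2.imwrite('pics/s10.png',im)
s=readout.sense(); print(s['time'],s['tool_pos'],s['grip_width'],s['wrist_force'],s['wrist_torque'])
tip=np.array(s['tool_pos'])+[0,0,-.079]; u=proj(i,[tip,tip+[0,0,.055],tip+[0,0,.135]]);print(u)
x,y=u[0].astype(int); crop(im,x-40,y-50,x+40,y+30,8,'pics/s10c.png'); print(x-40,y-50)
E
```

```text
time: 17.65
tool_pos: [0.5095, 0.2218, 0.2186]
tool_rot: [[-0.277, 0.961, -0.002], [0.961, 0.277, -0.001], [-0.0, -0.002, -1.0]]
wrist_force: [0.5, -0.6, -0.9]
grip_width: 0.0132
17.7 [0.50945337 0.2217584  0.2184658 ] 0.013359926908570139 [ 0.28225252 -0.06898023 -0.04978304] [-0.06929712 -0.00192844  0.02599014]
[[308.90382471 162.58224402]
 [308.12654178 149.18900355]
 [306.9496378  128.90995518]]
268 112
```

View pics/s10c.png

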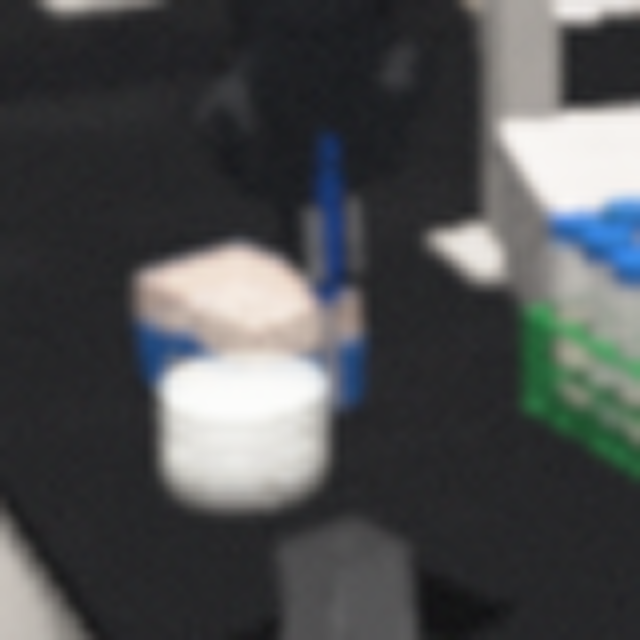

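The stylus is lifted and upright. Its tip is at crop (335,405), which is (309.9,162.6) against a predicted (308.9,162.6). Crossing to the hole now.

```bash
python3 -m crank '{"gripper":[1,1,1,1,1,1,1,1],"travel":[[-0.05,-0.019,0],[-0.1,-0.037,0],[-0.1,-0.037,0],[-0.1,-0.037,0],[-0.1,-0.037,0],[-0.1,-0.037,0],[-0.1,-0.037,0],[-0.1,-0.037,0]],"roll":[0,0,0,0,0,0,0,0]}'
python3 -m crank '{"gripper":[1,1,1,1,1,1,1,1],"travel":[[-0.05,-0.018,0],[-0.024,-0.008,0],[0,0,0],[0,0,0],[0,0,0],[0,0,0],[0,0,0],[0,0,0]],"roll":[0,0,0,0,0,0,0,0]}'
python3 - <<'E'
from h import *
import pickle
i=cams.camera_info('wrist'); im=cams.capture('wrist'); cv2.imwrite('pics/w11.png',im); pickle.dump(i,open('w11.pkl','wb'))
s=readout.sense(); print(s['time'],s['tool_pos'],s['tool_rot'],s['grip_width'],s['wrist_force'],s['wrist_torque'],s['qpos'])
R=np.array(s['tool_rot']);print((np.array([.4774,-.2163,.06])-s['tool_pos'])@R)
tip=np.array(s['tool_pos'])+[0,0,-.079]; print(proj(i,[tip,tip+[0,0,.055],tip+[0,0,.135],[.4774,-.2163,.06]]))
E
```

```text
time: 18.7
tool_pos: [0.4796, -0.1782, 0.2188]
tool_rot: [[-0.277, 0.961, -0.001], [0.961, 0.277, 0.001], [0.001, -0.001, -1.0]]
wrist_force: [0.7, 0.9, -0.6]
grip_width: 0.0132
time: 19.7
tool_pos: [0.4783, -0.2157, 0.2199]
tool_rot: [[-0.277, 0.961, 0.0], [0.961, 0.277, -0.0], [-0.0, 0.0, -1.0]]
wrist_force: [-0.3, -0.6, 0.3]
grip_width: 0.0132
19.75 [ 0.47828695 -0.21577813  0.21983678] [[-2.76953363e-01  9.60883358e-01  7.83200345e-05]
 [ 9.60883361e-01  2.76953366e-01 -2.49980636e-05]
 [-4.57112204e-05  6.83331202e-05 -9.99999997e-01]] 0.013220834903885684 [-1.15850833 -1.25560386 -0.27270362] [ 0.03779119 -0.01354992  0.0146562 ] [-2.42827315e+01  1.54721893e+01 -1.05305017e+01  6.39926296e+01
  5.39834365e-04  4.96388127e+01]
[-0.00024851 -0.00100772  0.15983673]
[[323.76219838 214.56749361]
 [323.9548491  252.64071377]
 [324.61803474 383.70492014]
 [322.44235763 183.05839536]]
```

View pics/w11.png

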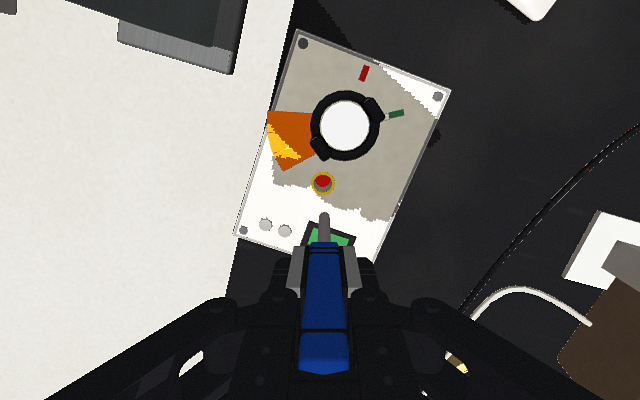

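```bash
python3 - <<'E'
from h import *
im=cv2.imread('pics/w11.png')
im=np.clip(im.astype(float)*1.3,0,255).astype(np.uint8)
crop(im,283,165,363,265,6,'pics/w11c.png')
E
```

```text
(no output)
```

View pics/w11c.png

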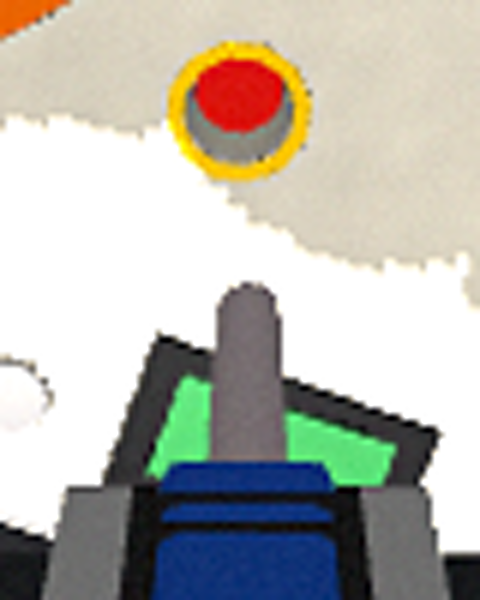

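Hole centre is at (322.6,183.1) and the shaft and tip line at u=323.9, both within 0.2 px of the prediction. The tip is on the TCP axis and the stylus is vertical. After a 1 mm y correction I'll go down to just inside the mouth.

```bash
python3 -m crank '{"gripper":[1,1,1,1,1,1,1,1],"travel":[[0,-0.002,0.02],[0,0,0.04],[0,0,0.04],[0,0,0.035],[0,0,0.025],[0,0,0.01],[0,0,0],[0,0,0]],"roll":[0,0,0,0,0,0,0,0]}'
python3 - <<'E'
from h import *
i=cams.camera_info('wrist'); im=cams.capture('wrist'); cv2.imwrite('pics/w12.png',im)
im=np.clip(im.astype(float)*1.3,0,255).astype(np.uint8)
crop(im,263,145,383,265,5,'pics/w12c.png')
s=readout.sense(); print(s['time'],s['tool_pos'],s['grip_width'],s['wrist_force'],s['wrist_torque'])
print(proj(i,[[.4774,-.2163,.06]]))
E
```

```text
time: 20.75
tool_pos: [0.4778, -0.2164, 0.1354]
tool_rot: [[-0.277, 0.961, 0.001], [0.961, 0.277, -0.001], [-0.001, 0.001, -1.0]]
wrist_force: [0.1, -0.0, 0.5]
grip_width: 0.0136
20.8 [ 0.47786684 -0.21637809  0.1354865 ] 0.013316460436026235 [-0.2292833  -0.40478915 -0.03084792] [-0.0021227  -0.01140604 -0.02877544]
[[323.14174156 216.06354898]]
```

View pics/w12c.png

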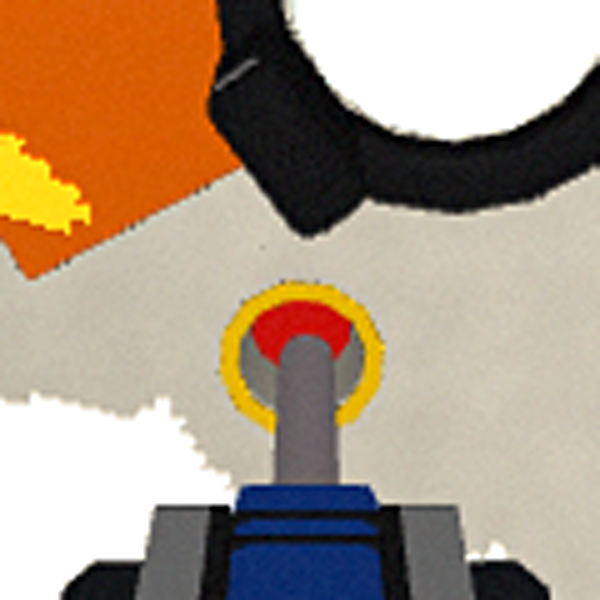

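The tip is in the mouth and centred. Now pressing down in small steps, watching the force.

```bash
python3 -m crank '{"gripper":[1,1,1,1,1,1,1,1],"travel":[[0,0,0.006],[0,0,0.006],[0,0,0.006],[0,0,0.004],[0,0,0],[0,0,0],[0,0,0],[0,0,0]],"roll":[0,0,0,0,0,0,0,0]}'
python3 - <<'E'
from bench import readout
s=readout.sense(); print(s['time'],s['tool_pos'],s['wrist_force'],s['wrist_torque'])
E
python3 -m crank '{"gripper":[1,1,1,1,1,1,1,1],"travel":[[0,0,0.003],[0,0,0.002],[0,0,0],[0,0,0],[0,0,0],[0,0,0],[0,0,0],[0,0,0]],"roll":[0,0,0,0,0,0,0,0]}'
python3 - <<'E'
from bench import readout
s=readout.sense(); print(s['time'],s['tool_pos'],s['wrist_force'],s['wrist_torque'])
E
```

```text
time: 21.8
tool_pos: [0.4774, -0.2162, 0.1239]
tool_rot: [[-0.277, 0.961, 0.0], [0.961, 0.277, -0.0], [-0.0, 0.0, -1.0]]
wrist_force: [-0.6, -0.2, 2.4]
grip_width: 0.0129
21.8 [ 0.4773673  -0.21618573  0.12392246] [-0.59072768 -0.23519738  2.43026657] [0.03047841 0.13190051 0.02629465]
time: 22.8
tool_pos: [0.4774, -0.2162, 0.1213]
tool_rot: [[-0.277, 0.961, 0.0], [0.961, 0.277, -0.0], [-0.0, 0.0, -1.0]]
wrist_force: [-0.4, 1.0, 4.4]
grip_width: 0.0132
22.8 [ 0.47736846 -0.21616786  0.12134925] [-0.44370575  0.96127422  4.40289077] [ 0.03683486  0.1273299  -0.0279964 ]
```

```bash
python3 -m crank '{"gripper":[1,1,1,1,1,1,1,1],"travel":[[0,0,0.002],[0,0,0],[0,0,0],[0,0,0],[0,0,0],[0,0,0],[0,0,0],[0,0,0]],"roll":[0,0,0,0,0,0,0,0]}'
python3 - <<'E'
from bench import readout
s=readout.sense(); print(s['time'],s['tool_pos'],s['wrist_force'],s['wrist_torque'])
E
```

```text
time: 23.8
tool_pos: [0.4774, -0.2162, 0.1203]
tool_rot: [[-0.277, 0.961, 0.0], [0.961, 0.277, -0.0], [-0.0, 0.0, -1.0]]
wrist_force: [0.4, 0.1, 4.6]
grip_width: 0.0132
23.8 [ 0.47735048 -0.21615972  0.12032171] [0.38537143 0.05455183 4.64830209] [0.07724452 0.06845377 0.01914892]
```

```bash
python3 -m crank '{"gripper":[1,1,1,1,1,1,1,1],"travel":[[0,0,0.002],[0,0,0],[0,0,0],[0,0,0],[0,0,0],[0,0,0],[0,0,0],[0,0,0]],"roll":[0,0,0,0,0,0,0,0]}'
python3 - <<'E'
from bench import readout
s=readout.sense(); print(s['time'],s['tool_pos'],s['wrist_force'],s['wrist_torque'])
E
```

```text
time: 24.8
tool_pos: [0.4774, -0.2162, 0.12]
tool_rot: [[-0.277, 0.961, 0.001], [0.961, 0.277, -0.0], [-0.0, 0.0, -1.0]]
wrist_force: [-2.0, 0.2, 9.0]
grip_width: 0.0131
24.8 [ 0.4774331  -0.21621626  0.11998703] [-1.9893761   0.19405031  8.98532256] [0.18287201 0.39661714 0.01777564]
```

Force jumped to 9 N and TCP motion stalled, so the button is at its hard stop (the spring alone gives 5.4 N). I'll hold and check stability and the view.

```bash
python3 -m crank '{"gripper":[1,1,1,1,1,1,1,1],"travel":[[0,0,0],[0,0,0],[0,0,0],[0,0,0],[0,0,0],[0,0,0],[0,0,0],[0,0,0]],"roll":[0,0,0,0,0,0,0,0]}'
python3 - <<'E'
from h import *
s=readout.sense(); print(s['time'],s['tool_pos'],s['wrist_force'],s['grip_width'])
im=cams.capture('wrist'); cv2.imwrite('pics/w13.png',im)
im=np.clip(im.astype(float)*1.3,0,255).astype(np.uint8)
crop(im,200,90,420,290,3.5,'pics/w13c.png')
s=readout.sense(); print(s['time'],s['tool_pos'],s['wrist_force'])
t=cams.capture('top'); cv2.imwrite('pics/t13.png',t); crop(cams.capture('scene'),290,140,440,310,3.5,'pics/s13c.png')
s=readout.sense(); print(s['time'],s['tool_pos'],s['wrist_force'])
E
```

```text
time: 25.8
tool_pos: [0.4774, -0.2162, 0.12]
tool_rot: [[-0.277, 0.961, 0.001], [0.961, 0.277, -0.0], [-0.0, 0.001, -1.0]]
wrist_force: [-1.1, -0.3, 8.9]
grip_width: 0.0131
25.8 [ 0.47742776 -0.21622132  0.12000495] [-1.07022993 -0.30523011  8.9174731 ] 0.01307799018966622
25.85 [ 0.47746166 -0.21619797  0.12001419] [-1.17800652  0.46345518  8.65615196]
25.95 [ 0.47742784 -0.21618749  0.11997809] [-1.60334109  0.20642633  9.39358173]
```

View pics/w13c.png

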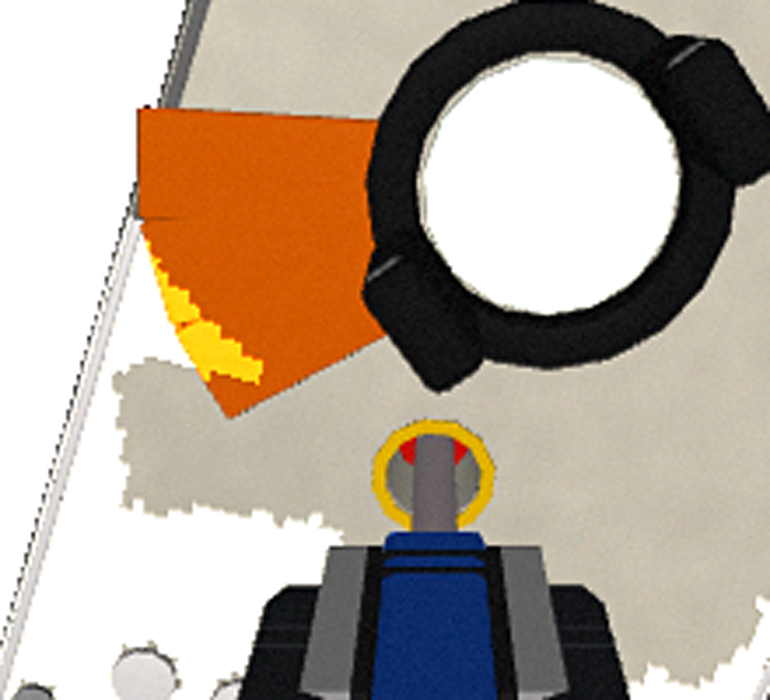

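View pics/s13c.png

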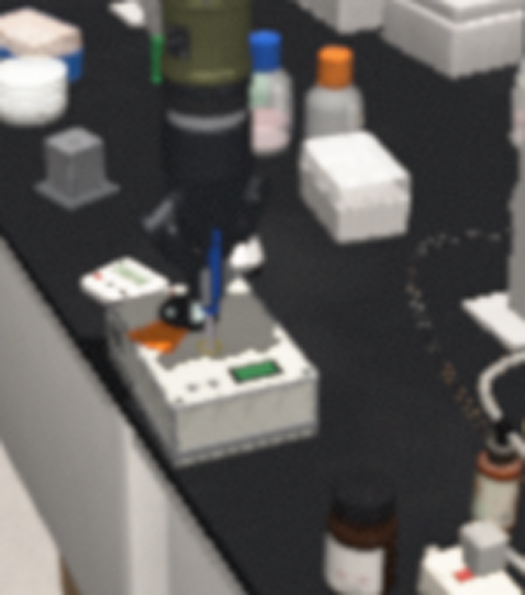

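View pics/t13.png

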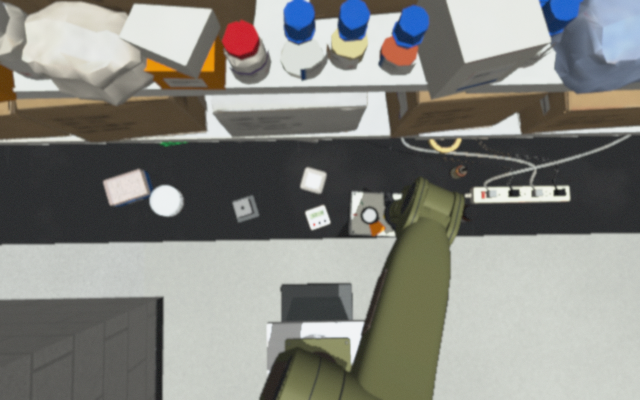

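The pictures show the stylus upright in the hole with the red button around its tip at about crop (435,450). The shutter is clear of the hole, the lugs are as left, and the timer, boat and petri dishes are where they were. The force holds steady at about 9 N, so I'm handing in.

```bash
python3 - <<'E'
from bench import hand_in,readout
print(hand_in()); s=readout.sense(); print(s['time'],s['tool_pos'],s['wrist_force'],s['grip_width'])
E
```

```text
the job is handed in; nothing more can be done
None
the job is handed in; nothing more can be done
```

The job is handed in at about 26 s. The stylus is upright in the gripper and holding the reset button fully down, and the lock ring is at its stop.

- **Ring:** I gripped it by both lugs and turned it about 48° clockwise, until the torque rose to 2 N·m at the stop. Pictures taken then showed the nose at the green mark and the hole uncovered.
- **Button:** I took the stylus from its stand and lowered it into the hole, within about 0.5 mm of centre. I then pressed in small steps until the arm stopped moving and the force rose from 4.6 N to 9 N, against 5.4 N for the spring alone.
- **Last checks:** The force stayed steady at about 9 N and the grip opening at 13 mm. The last wrist picture showed the shutter still clear of the hole. The timer, weigh boat and petri dishes stand where they were in the first top picture. The amber jar and dropper were standing in the last scene picture; in the top view the arm hid the amber jar, so I did not compare positions for those two.
- **Disagreements:** The first wrist picture was taken while the arm was still moving and gave heights 12–25 mm too high, so I measured again from settled views. The final tip height came out about 1 mm lower than expected, within calibration error or slight slip in the grip.

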